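# Set the running clearance of a shaft brake

## Robot

A 7-joint arm with a two-finger parallel gripper is mounted at the origin on a cart in front of the work surface, level with it; the furniture and walls round the work are solid. World frame = base frame: x ahead of the robot, y to its left, z up, the work surface at z = 0. Lengths are in m, angles in degrees, forces in N, time in s.
With the tool pointing down it reaches from about 0.425 to 0.875 m from the base axis. Payload 8.4 kg.
Tool frame: the origin (TCP) lies on the centre line of the jaws, within the pads' length; the fingertips stand ahead of it and the grasp point (between the pads) is the TCP (bot.nose_length is the z of the fingertips in the tool frame, in m); z points along the fingers, x is the direction in which the jaws open and shut, and the axes are right-handed (so a half turn about z gives the same grasp; the last joint's range is limited). The gripper opens to 85 mm and grips with 20 to 120 N. Pads are 22 mm wide; open, the fingers measure 114 mm over their backs; the gripper's body (76 mm by 85 mm) begins 54 mm behind the grasp point. The pads swing forward as they close: fully open they stand 13 mm farther back than shut.
Start: joints at [-77.132, 19.091, 2.286, 83.961, -0.768, 76.965, -3.352], TCP at [0.207, 0.616, 0.25] pointing down, gripper open.
Joint ranges: [-147.57, 147.57], [-21.85, 119.76], [-74.77, 79.35], [14.55, 137.4], [-85.83, 265.84], [4.83, 119.75], [-152.11, 152.11]. Speed limits (degrees/s): [127.2, 127.2, 159.86, 159.86, 180, 180, 180].

## Interface

Orientations are given as [roll, pitch, yaw] about the fixed x, y, z axes, in that order (R = Rz(yaw) Ry(pitch) Rx(roll)).
In Python, from bench import get_obs, imaging, bot gives the robot as it stands. The module is installed in compiled form; this text tells all that it offers.
- The arm moves only by the tool step_arm, never from a script. Its argument "increments" is a list of rows, each an object with "travel": the shift along the tool's x, y, z in cm, a list of three; "yaw": the turn about the tool's z in rad. A call has 1 to 20 rows; each row shifts and turns the commanded pose from where the row before left it, along the tool's axes as they then stand; what a row does not reach is not made up. A row lasts 1/10 s, in which the tool goes at most 50 mm and 8.59 degrees, less where a joint would pass 70% of its speed; a pose out of reach is approached as far as the arm can. A call is refused whole if a number of a shift passes 5 or a number of a turn 0.15, either way. A call with a gripper value outside its range is refused whole. "claw" is the opening, from 0 (shut) to 1 (fully open), set as the call begins (left out, the last holds). The fingers move at their own pace and stop on an object; "squeeze" is the grip in N (left out, the last holds). Time passes only in rows, so rows that do not move let the fingers close. It gives the time, the measured TCP pose, the force and the opening at its end, in the units of the state.
- get_obs(): the state, without advancing time (a new reading comes with each control period).
- imaging.get_image(name): name is "scene" or "top"; returns a dict with "image" (384x512x3 uint8, red, green, blue), "fov_y" (degrees; the focal length in pixels is half the picture's height over the tangent of half this angle, whatever the lens; pixels are square), "cx", "cy" (the principal point, pixels), "eye" and "orientation" of the camera in the world. Camera axes: x right, y down, z forward; pixel columns grow to the right and rows downward; lengths in m; the calibration is good to about 2 mm. A picture is of the moment at which its call begins. There is no depth.
- bot.sign_off(): hands the job in, once; it reports no verdict.
The state is a dict: "t": time; "joint_pos": joint angles; "dq": joint speeds; "effort": joint torques, N m; "position": TCP position; "ee_rot": TCP orientation; "force": force on the tool from outside, world axes, zero at the start; "wrist_torque": the same for the moment, N m; "finger_gap": finger opening in m.
Only numpy, scipy, OpenCV 4.12 (cv2) and the standard library are available. Lean on these libraries where they do the work, as an engineer would, in place of code of your own. Each camera call takes 0.05 s, during which the arm holds its last target.

## Task

Set the running clearance of the small pedal brake on the bench. First press its pedal all the way down to the stop and let it spring back up, so that the shoe beds on the drum; then screw the knurled brass adjuster cap on top clockwise until it bottoms out, back it off a quarter turn, and finish with the gripper still holding the cap there so that it cannot creep. Leave the tools and containers round the brake where they are.

Things in the scene. Friction and masses are not known exactly. Their poses are not given: they have to be found in the camera images.
- brake_unit: blue-grey cast brake fixed to the bench, base plate 235 x 116 x 12 mm, x = -170 to +65 mm. Origin on the bench top under the cap's axis; x points from the pedal end to the drum, y left, z up. The bridge over the steel drum, under the cap, is 44 (x) by 80 mm (y), top 98 mm up (bolt heads 105 mm). Pulley and linkage stand out to y = -66 and +63 mm, lower than the bridge.
- pedal_pad (a point): centre of the top face of the black ribbed rubber pedal pad (43 mm along the unit's x, 49 mm along y), 75 mm in front of the pedal's hinge and 137 mm in front of the cap's axis. 47.5 mm above the bench when the pedal is up; it sinks about 19 mm to the stop, on an arc about the hinge pin, and follows the pedal.
- pedal (a joint): pedal angle in rad: 0 up (at rest), 0.25 down at its stop. A spring brings it back up; pressing on the pad takes about 4 N at the start and about 8 N at the stop.
- adjuster_cap: knurled brass cap above the bridge: diameter 36 mm, 24 mm tall, top 4 mm bevelled; a red index line on its top (pointing to the unit's -x when bottomed out). Origin on its upright axis at mid height, 128 mm above the bench when bottomed out. Turns with joint adjuster, rises 3 mm per turn unscrewed. Nothing higher than the bridge is beside it: grip it from above at any angle.
- adjuster (a joint): turn of the adjuster cap in rad: 0 bottomed out against the shoulder (a hard stop), growing as it is unscrewed (anticlockwise seen from above); it starts between 2.2 and 4.2. It turns with a slight friction of about 0.06 N m and stays where it is left.
- oil_bottle: bystander: needle oiler with a red cap, diameter 31 mm, 97 mm tall, standing left of the brake. Origin at the centre of its underside.
- jar_a: bystander: clear jar with a white screw lid, diameter 42 mm, 45 mm tall, left of the brake. Origin at the centre of its underside.
- hex_key_holder: bystander: red holder with black hex keys, 73 x 60 x 16 mm, left of the pedal. Origin at the centre of its underside.
- feeler_gauge: bystander: closed feeler gauge, 14 x 100 x 12 mm, lying right of the brake. Origin at the centre of its underside.
- screwdriver_blue: bystander: blue screwdriver, 18 x 130 x 18 mm, lying right of the pedal. Origin under its middle.

How it is judged (in metres and radians):
On the way, in this order (a step that is already met when the one before it is completed fails the run):
1. the pedal is pressed down to its stop (value of joint pedal above 0.225 rad), for 0.1 s.
2. with the pedal back up, the adjuster cap is screwed down until it bottoms out (value of joint adjuster below 0.08 rad and value of joint pedal below 0.05 rad), for 0.1 s.
At the end, for the whole second after the job is handed in: The adjuster cap stands still a quarter turn (1.57 rad, within 0.3 rad) back from its bottom stop, the pedal is up (under 0.05 rad), and the gripper still grips the cap between its fingers (contact force over 2 N, grasp point within 30 mm of the cap's middle) (value of joint adjuster between 1.27 and 1.87 rad and value of joint pedal below 0.05 rad and contact force between the fingers and adjuster_cap above 2 N and distance between the grasp point and adjuster_cap below 0.03 m and velocity of joint adjuster between -0.1 and 0.1 rad/s); the arm keeps its last pose, push and grip.
It fails at once if the oil bottle is shoved more than 30 mm or tipped over (distance of oil_bottle from where it was at the start of the episode above 0.03 m or angle between oil_bottle's own z axis and vertical above 0.5 rad).
It fails at once if the jar is shoved more than 30 mm or tipped over (distance of jar_a from where it was at the start of the episode above 0.03 m or angle between jar_a's own z axis and vertical above 0.5 rad).
It fails at once if the hex key holder is shoved more than 30 mm or tipped over (distance of hex_key_holder from where it was at the start of the episode above 0.03 m or angle between hex_key_holder's own z axis and vertical above 0.5 rad).
It fails at once if the feeler gauge is shoved more than 30 mm or tipped over (distance of feeler_gauge from where it was at the start of the episode above 0.03 m or angle between feeler_gauge's own z axis and vertical above 0.5 rad).
It fails at once if the blue screwdriver is shoved more than 30 mm or tipped over (distance of screwdriver_blue from where it was at the start of the episode above 0.03 m or angle between screwdriver_blue's own z axis and vertical above 0.5 rad).
It also fails if it takes over 72 s, if anything falls off the work surface, if the arm or the gripper's body presses on something with over 40 N, if the wrist force passes 120 N, or if a joint passes its speed limit or range.

## Working session

There is one attempt and no reset: what is moved stays moved. The work goes in short steps, Python scripts to look and compute and a tool call to move; the robot and the scene stay as the last step left them, time stands still between calls to the robot, and variables do not carry over. Pictures are saved under pics/ and viewed, and the job is handed in when it is done.

Besides the shell and the picture viewer there is one more tool, called after "Emit:" in YAML: its name, and indented under it one key for each argument. step_arm: Moves the arm, as the interface text tells. Its arguments: {"type":"object","properties":{"increments":{"type":"array","items":{"type":"object","properties":{"travel":{"type":"array","items":{"type":"number"}},"yaw":{"type":"number"}}}},"claw":{"type":"number"},"squeeze":{"type":"number"}},"required":["increments"]}

```bash
mkdir -p pics; python3 - <<'E'
from bench import get_obs, imaging, bot
import cv2,pickle
o=get_obs();print(o,bot.nose_length)
for n in("scene","top"):
    d=imaging.get_image(n);pickle.dump(d,open(f"pics/{n}0.pkl","wb"))
    cv2.imwrite(f"pics/{n}0.png",d["image"][:,:,::-1]);print({k:v for k,v in d.items() if k!="image"})
E
```

```text
{'t': 0.0, 'joint_pos': array([-77.13184911,  19.13193834,   2.28441529,  84.01294037,
        -0.76923109,  76.96492139,  -3.35110365]), 'dq': array([-0.01128405,  0.02328244, -0.01194887, -0.02839233, -0.03312346,
       -0.02540702,  0.01318554]), 'effort': array([-2.96944936e-04, -6.58571577e+01,  1.36526160e+00, -4.05560017e+01,
        1.67354633e-02,  1.25903293e-02,  1.28404577e-05]), 'position': array([0.20668316, 0.61580315, 0.24940309]), 'ee_rot': array([1.79995065e+02, 9.44319597e-02, 7.14476356e+01]), 'force': array([-0.47211433,  0.21242943, -0.67854043]), 'wrist_torque': array([ 0.01392429, -0.06389728,  0.01346784]), 'finger_gap': 0.08557339453803768} 0.019
{'fov_y': 46.267630965605726, 'cx': 248.41714384990206, 'cy': 192.5815779610922, 'eye': array([-0.01378451,  0.39950922,  0.63220421]), 'orientation': array([-127.29661657,    1.06252682, -121.94418748])}
{'fov_y': 45.080047618908935, 'cx': 246.96623866538584, 'cy': 192.00239479314016, 'eye': array([0.41358398, 0.05505811, 1.14717265]), 'orientation': array([-1.70742099e+02,  1.45034591e-01, -8.90935608e+01])}
```

```bash
ls .
```

```text
pics
```

View pics/scene0.png

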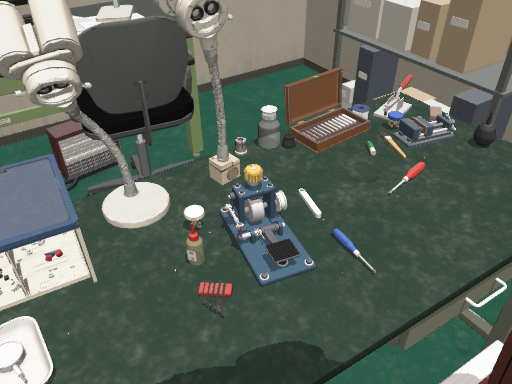

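View pics/top0.png

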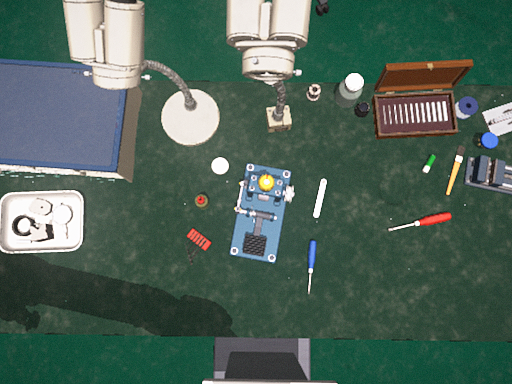

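```bash
cat > h.py <<'E'
import numpy as np,cv2,pickle
from scipy.spatial.transform import Rotation as R
def cam(d):
    f=d["image"].shape[0]/2/np.tan(np.radians(d["fov_y"]/2)); return f,R.from_euler("xyz",d["orientation"],degrees=True).as_matrix(),np.array(d["eye"])
def ray(d,u,v):
    f,Rm,e=cam(d); return e,Rm@np.array([(u-d["cx"])/f,(v-d["cy"])/f,1])
def onz(d,u,v,z):
    e,r=ray(d,u,v); return e+r*(z-e[2])/r[2]
def proj(d,p):
    f,Rm,e=cam(d); c=Rm.T@(np.array(p)-e); return c[0]/c[2]*f+d["cx"],c[1]/c[2]*f+d["cy"]
def crop(d,u0,u1,v0,v1,s,fn):
    cv2.imwrite(fn,cv2.resize(d["image"][v0:v1,u0:u1,::-1],None,fx=s,fy=s,interpolation=cv2.INTER_CUBIC))
E
python3 - <<'E'
from h import *
s=pickle.load(open("pics/scene0.pkl","rb"));t=pickle.load(open("pics/top0.pkl","rb"))
crop(s,180,340,150,300,5,"pics/sc.png");crop(t,180,340,150,270,5,"pics/tc.png")
for n,d,r in(("top",t,(220,160,310,200)),("scene",s,(225,155,290,195))):
    im=d["image"];h=cv2.cvtColor(im,cv2.COLOR_RGB2HSV)
    m=cv2.inRange(h,(18,110,90),(34,255,255));mm=np.zeros_like(m);a,b,c,e=r;mm[b:e,a:c]=m[b:e,a:c]
    k,l,st,ce=cv2.connectedComponentsWithStats(mm);i=1+st[1:,4].argmax();print(n,st[i],ce[i],onz(d,*ce[i],.136))
# lamp heads/poles in top at some heights
for z in(0,.2,.3,.4):print(z,onz(t,268,62,z),onz(t,280,118,z))
print(onz(s,225,178,0),onz(s,210,20,.4))
E
```

```text
top [258 175  16  16 173] [265.75722543 182.6300578 ] [0.60008473 0.01881482 0.136     ]
scene [244 164  19  19 269] [252.9739777  173.55018587] [0.5905508 0.0231805 0.136    ]
0 [0.94810182 0.01103485 0.        ] [ 0.79518671 -0.02121414  0.        ]
0.2 [0.85491309 0.01870994 0.2       ] [ 0.72865745 -0.00791671  0.2       ]
0.3 [0.80831872 0.02254749 0.3       ] [ 0.69539282 -0.00126799  0.3       ]
0.4 [0.76172435 0.02638503 0.4       ] [0.66212819 0.00538073 0.4       ]
[ 0.77772699 -0.01313962  0.        ] [0.70166414 0.03678977 0.4       ]
```

View pics/sc.png

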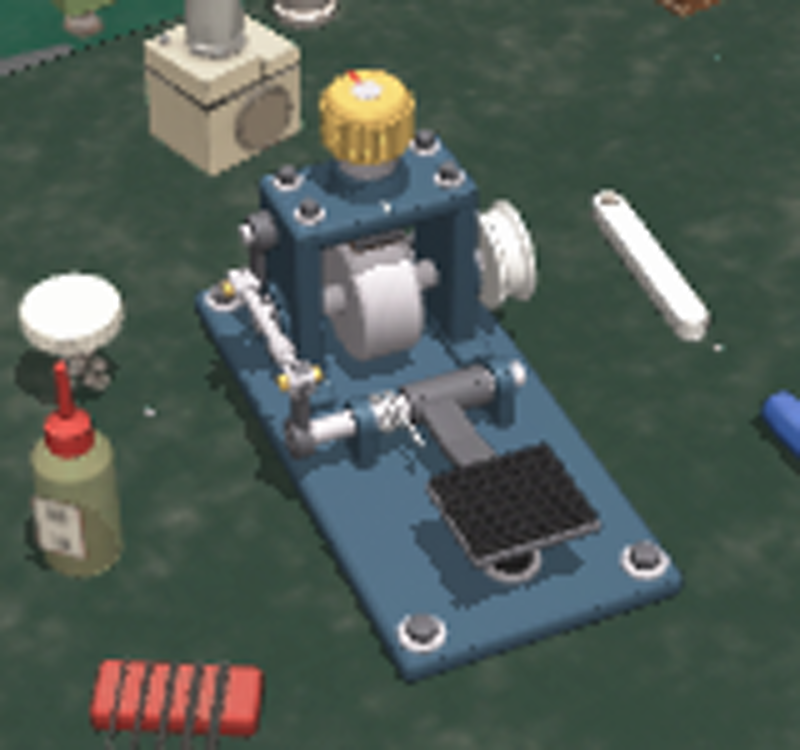

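View pics/tc.png

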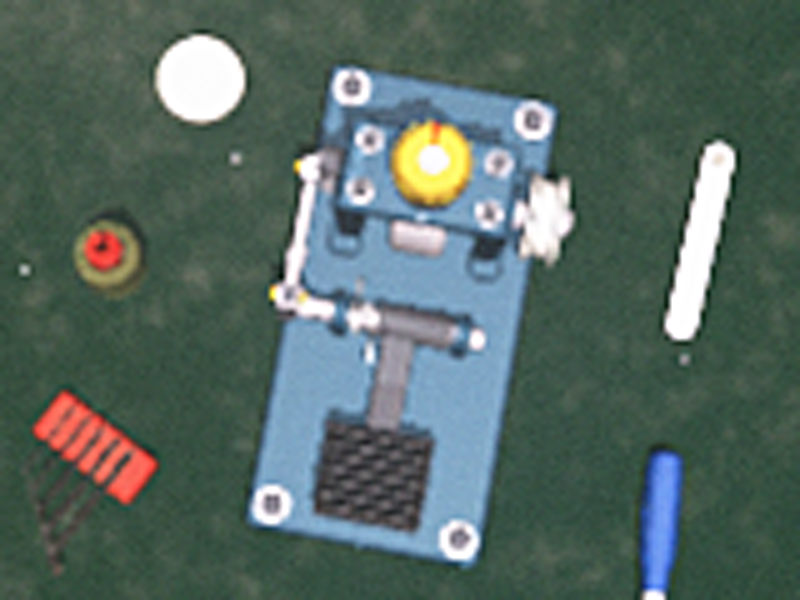

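```bash
python3 - <<'E'
from h import *
s=pickle.load(open("pics/scene0.pkl","rb"));t=pickle.load(open("pics/top0.pkl","rb"))
T=lambda x,y,z:onz(t,180+(x-2)/5,150+(y-2)/5,z)
S=lambda x,y,z:onz(s,180+(x-2)/5,150+(y-2)/5,z)
TL,TR,BL,BR=[T(*p,.016) for p in((352,88),(533,120),(271,504),(458,540))];print(TL,TR,BL,BR)
d=(TL+TR-BL-BR)[:2];yaw=np.arctan2(d[1],d[0]);print("yaw",np.degrees(yaw));u=np.array([np.cos(yaw),np.sin(yaw)])
bl,br,tl=S(422,632,.016),S(645,557,.016),S(222,296,.016);print("scene bolts",bl,br,tl, np.degrees(np.arctan2(*(tl-bl)[1::-1])))
# bridge bolts z .105
b=[T(*p,.105) for p in((370,138),(498,162),(360,189),(488,213))];print("bridge c top",np.mean(b,0))
b=[S(*p,.105) for p in((288,175),(425,140),(310,208),(450,174))];print("bridge c scene",np.mean(b,0))
# cap via triangulation of top centre: top crop white spot/centre
print("cap top",T(433,160,.1415),S(367,93,.1415))
print("line tip",T(435,128,.1415)-T(433,160,.1415), S(355,75,.1415)-S(367,93,.1415))
print("pad top view",np.mean([T(*p,.0475) for p in((328,422),(434,433),(420,531),(315,511))],0))
print("pad scene",np.mean([S(*p,.0475) for p in((430,487),(545,445),(600,522),(482,558))],0))
c=np.mean(b,0)[:2]
print("pad from unit",c-0.137*u)
E
```

```text
[0.66081394 0.05425034 0.016     ] [ 0.64588472 -0.03622799  0.016     ] [0.45378353 0.09052533 0.016     ] [ 4.37904940e-01 -3.74807928e-04  1.60000000e-02]
yaw -9.85943942627703
scene bolts [0.45086941 0.08986289 0.016     ] [ 0.43653549 -0.00115027  0.016     ] [0.65875454 0.05592667 0.016     ] -9.271471021642961
bridge c top [0.6010012  0.01849924 0.105     ]
bridge c scene [0.59619727 0.01915507 0.105     ]
cap top [0.60139987 0.01805493 0.1415    ] [0.5991337  0.01759172 0.1415    ]
line tip [ 0.0144322  -0.00075431  0.        ] [ 1.31965915e-02 -2.79883138e-03  5.55111512e-17]
pad top view [0.46747067 0.0410001  0.0475    ]
pad scene [0.46145672 0.04233668 0.0475    ]
pad from unit [0.46122065 0.04261381]
```

```bash
cat >> h.py <<'E'
def tri(d1,p1,d2,p2):
    e1,r1=ray(d1,*p1);e2,r2=ray(d2,*p2)
    x=np.linalg.lstsq(np.c_[r1,-r2],e2-e1,rcond=None)[0];a,b=e1+x[0]*r1,e2+x[1]*r2
    return (a+b)/2,np.linalg.norm(a-b)
def to_tool(o,target,yaw=None):
    Rm=R.from_euler("xyz",o["ee_rot"],degrees=True).as_matrix()
    return np.round(100*Rm.T@(np.array(target)-o["position"]),2)
E
python3 - <<'E'
from h import *
from bench import get_obs
s=pickle.load(open("pics/scene0.pkl","rb"));t=pickle.load(open("pics/top0.pkl","rb"))
print("head2",tri(s,(203,18),t,(268,65)))
print("lamp1 base",onz(t,190,117,.02),"jar",onz(t,220,166,.045),"oil",onz(t,201,201,.09))
for z in(.3,.4,.5):print(z,onz(t,115,80,z),onz(s,50,95,z),onz(t,268,78,z))
o=get_obs()
for p in((.38,.36,.2),(.465,.041,.12)):print(to_tool(o,p))
E
```

```text
head2 (array([0.76051759, 0.02379335, 0.38773799]), np.float64(0.004874371279618151))
lamp1 base [0.78775352 0.2083465  0.02      ] jar [0.65634805 0.1274044  0.045     ] oil [0.56316297 0.16623459 0.09      ]
0.3 [0.76704085 0.31793829 0.3       ] [0.78712447 0.31421359 0.3       ] [0.77548121 0.02226814 0.3       ]
0.4 [0.72531891 0.286908   0.4       ] [0.54603511 0.33988925 0.4       ] [0.73276297 0.02613866 0.4       ]
0.5 [0.68359697 0.2558777  0.5       ] [0.30494576 0.36556491 0.5       ] [0.69004474 0.03000918 0.5       ]
[-18.73  24.57   4.98]
[-46.26  42.77  13.03]
```

Emit:
step_arm:
  increments:
    - {"travel": [-0.8,1.0,0.3],"yaw": 0}
    - {"travel": [-1.5,2,0.4],"yaw": 0}
    - {"travel": [-1.5,2,0.4],"yaw": 0}
    - {"travel": [-1.5,2,0.4],"yaw": 0}
    - {"travel": [-1.5,2,0.4],"yaw": 0}
    - {"travel": [-1.5,2,0.4],"yaw": 0}
    - {"travel": [-1.5,2,0.4],"yaw": 0}
    - {"travel": [-1.5,2,0.4],"yaw": 0}
    - {"travel": [-1.5,2,0.4],"yaw": 0}
    - {"travel": [-1.5,2,0.4],"yaw": 0}
    - {"travel": [-1.5,2,0.4],"yaw": 0}
    - {"travel": [-1.5,2,0.4],"yaw": 0}
    - {"travel": [-1.5,2,0.4],"yaw": 0}
    - {"travel": [0,0,0],"yaw": 0}
    - {"travel": [0,0,0],"yaw": 0}
  claw: 0

```text
t: 1.6
position: [0.3841, 0.3574, 0.1991]
ee_rot: [-180.0, 0.0, 71.3]
force: [-0.3, 0.6, 0.3]
finger_gap: -0.0001
```

```bash
python3 - <<'E'
from h import *
from bench import get_obs
o=get_obs();print(o["joint_pos"].round(1),o["position"],o["ee_rot"],o["finger_gap"])
print(to_tool(o,(.465,.041,.12)))
E
```

```text
[-58.8   6.4  11.9 105.8  -1.4  68.   24.9] [0.38413872 0.3574126  0.19910067] [-1.79978968e+02  1.54841383e-02  7.13465912e+01] -8.892180441828952e-05
[-27.39  17.78   7.91]
```

Emit:
step_arm:
  increments:
    - {"travel": [-1.4,0.9,0.4],"yaw": 0}
    - {"travel": [-2.1,1.4,0.6],"yaw": 0}
    - {"travel": [-2.1,1.4,0.6],"yaw": 0}
    - {"travel": [-2.1,1.4,0.6],"yaw": 0}
    - {"travel": [-2.1,1.4,0.6],"yaw": 0}
    - {"travel": [-2.1,1.4,0.6],"yaw": 0}
    - {"travel": [-2.1,1.4,0.6],"yaw": 0}
    - {"travel": [-2.1,1.4,0.6],"yaw": 0}
    - {"travel": [-2.1,1.4,0.6],"yaw": 0}
    - {"travel": [-2.1,1.4,0.6],"yaw": 0}
    - {"travel": [-2.1,1.4,0.6],"yaw": 0}
    - {"travel": [-2.1,1.4,0.6],"yaw": 0}
    - {"travel": [-2.1,1.4,0.6],"yaw": 0}
    - {"travel": [-0.8,0.1,0.3],"yaw": 0}
    - {"travel": [0,0,0],"yaw": 0}
    - {"travel": [0,0,0],"yaw": 0}

```text
t: 3.2
position: [0.4652, 0.043, 0.1203]
ee_rot: [-180.0, -0.0, 71.5]
force: [1.0, 0.3, 0.2]
finger_gap: 0.0001
```

```bash
python3 - <<'E'
from h import *
from bench import get_obs,imaging
o=get_obs();print(o["joint_pos"].round(1),o["position"],o["ee_rot"],o["force"])
print(to_tool(o,(.465,.041,.075)))
s=imaging.get_image("scene");crop(s,180,340,130,290,4,"pics/s1.png")
E
```

```text
[-38.2   4.1  28.8 118.8  -2.4  57.7  63.3] [0.46517038 0.04300378 0.12034132] [-1.79978355e+02 -1.94584974e-02  7.15053599e+01] [1.01760625 0.32083927 0.17374403]
[-0.2   0.05  4.53]
```

View pics/s1.png

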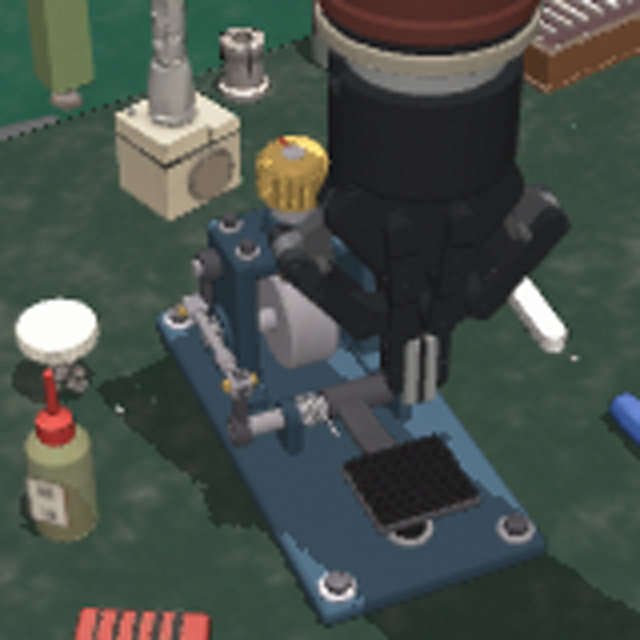

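Emit:
step_arm:
  increments:
    - {"travel": [-0.2,0.05,1.0],"yaw": 0}
    - {"travel": [0,0,1.5],"yaw": 0}
    - {"travel": [0,0,1.5],"yaw": 0}
    - {"travel": [0,0,1.0],"yaw": 0}
    - {"travel": [0,0,0.5],"yaw": 0}
    - {"travel": [0,0,0.5],"yaw": 0}
    - {"travel": [0,0,0],"yaw": 0}

```text
t: 3.95
position: [0.465, 0.0402, 0.06]
ee_rot: [-179.9, 0.0, 71.5]
force: [-4.4, -0.1, 4.2]
finger_gap: 0.0001
```

Emit:
step_arm:
  increments:
    - {"travel": [0,0,0.3],"yaw": 0}
    - {"travel": [0,0,0.3],"yaw": 0}
    - {"travel": [0,0,0.3],"yaw": 0}
    - {"travel": [0,0,0.2],"yaw": 0}
    - {"travel": [0,0,0],"yaw": 0}

```text
t: 4.45
position: [0.4651, 0.0402, 0.0496]
ee_rot: [-180.0, -0.0, 71.5]
force: [-5.5, 1.2, 7.0]
finger_gap: 0.0001
```

Emit:
step_arm:
  increments:
    - {"travel": [0,0,0.1],"yaw": 0}
    - {"travel": [0,0,0.1],"yaw": 0}
    - {"travel": [0,0,0.1],"yaw": 0}
    - {"travel": [0,0,0],"yaw": 0}

```text
t: 4.85
position: [0.4652, 0.0403, 0.0476]
ee_rot: [-179.9, -0.0, 71.4]
force: [-11.5, -0.2, 20.9]
finger_gap: -0.0003
```

Emit:
step_arm:
  increments:
    - {"travel": [0,0,0.05],"yaw": 0}
    - {"travel": [0,0,0],"yaw": 0}
    - {"travel": [0,0,0],"yaw": 0}

```text
t: 5.15
position: [0.4652, 0.0403, 0.0475]
ee_rot: [-179.9, -0.1, 71.4]
force: [-14.1, -0.0, 26.8]
finger_gap: -0.0002
```

```bash
python3 - <<'E'
from h import *
from bench import get_obs,imaging
o=get_obs();print(o["position"],o["force"])
s=imaging.get_image("scene");crop(s,180,340,130,290,4,"pics/s2.png")
E
```

```text
[0.46524658 0.04029931 0.0474868 ] [-1.41152543e+01 -1.55354441e-02  2.68459042e+01]
```

View pics/s2.png

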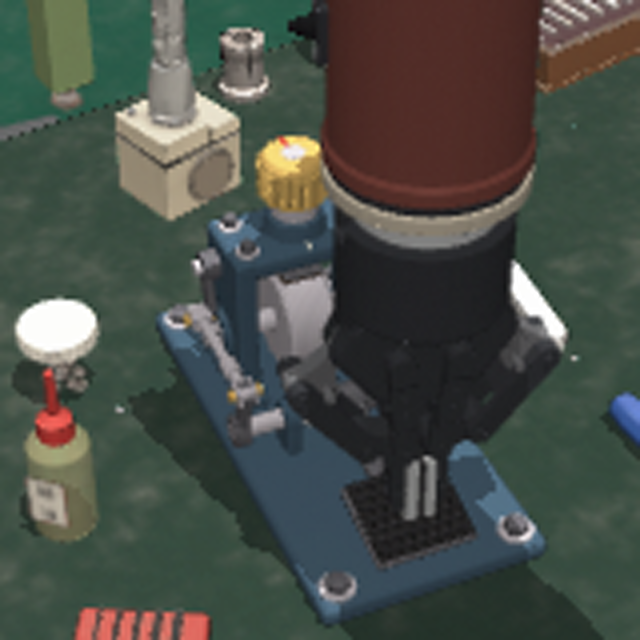

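Emit:
step_arm:
  increments:
    - {"travel": [0,0,-0.5],"yaw": 0}
    - {"travel": [0,0,-1],"yaw": 0}
    - {"travel": [0,0,-1.5],"yaw": 0}
    - {"travel": [0,0,-2],"yaw": 0}
    - {"travel": [0,0,-2],"yaw": 0}
    - {"travel": [0,0,-2],"yaw": 0}
    - {"travel": [0,0,-2],"yaw": 0}
    - {"travel": [0,0,-2],"yaw": 0}
    - {"travel": [0,0,-2],"yaw": 0}
    - {"travel": [0,0,-2],"yaw": 0}
    - {"travel": [0,0,-1],"yaw": -0.1}
    - {"travel": [0,0,0],"yaw": -0.1}
    - {"travel": [0,0,0],"yaw": -0.1}
    - {"travel": [0,0,0],"yaw": -0.1}
    - {"travel": [0,0,0],"yaw": -0.1}
    - {"travel": [0,0,0],"yaw": -0.1}
    - {"travel": [0,0,0],"yaw": -0.1}
    - {"travel": [0,0,0],"yaw": 0}
  claw: 1

```text
t: 7.0
position: [0.4658, 0.04, 0.2265]
ee_rot: [179.9, 0.0, 111.6]
force: [-0.7, -0.0, -0.4]
finger_gap: 0.0857
```

```bash
python3 - <<'E'
from h import *
from bench import get_obs,imaging
o=get_obs();print(o["joint_pos"].round(1),o["position"],o["ee_rot"],o["force"],o["finger_gap"])
print(to_tool(o,(.6003,.0182,.2)))
s=imaging.get_image("scene");crop(s,180,340,130,290,4,"pics/s3.png");pickle.dump(s,open("pics/s3.pkl","wb"))
E
```

```text
[-40.6  -3.1  29.6 111.5   1.6  71.1 100.1] [0.46576389 0.03999652 0.22650581] [1.79916230e+02 4.45284855e-03 1.11637525e+02] [-0.73822286 -0.01600015 -0.40186275] 0.0856948438984412
[-6.99 11.7   2.67]
```

View pics/s3.png

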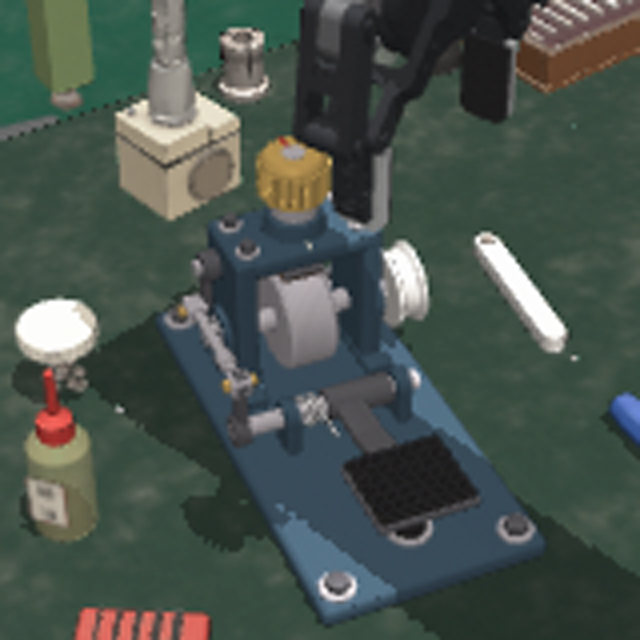

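Emit:
step_arm:
  increments:
    - {"travel": [-0.5,0.8,0],"yaw": 0}
    - {"travel": [-1,1.7,0.3],"yaw": 0}
    - {"travel": [-1,1.7,0.4],"yaw": 0}
    - {"travel": [-1,1.7,0.4],"yaw": 0}
    - {"travel": [-1,1.7,0.4],"yaw": 0}
    - {"travel": [-1,1.7,0.4],"yaw": 0}
    - {"travel": [-1,1.6,0.4],"yaw": 0}
    - {"travel": [-0.5,0.8,0.4],"yaw": 0}
    - {"travel": [0,0,0],"yaw": 0}
    - {"travel": [0,0,0],"yaw": 0}

```text
t: 8.05
position: [0.5996, 0.0177, 0.1986]
ee_rot: [-180.0, 0.0, 111.5]
force: [-0.8, 0.0, -0.4]
finger_gap: 0.0855
```

```bash
python3 - <<'E'
from h import *
from bench import get_obs,imaging
o=get_obs();print(o["joint_pos"].round(1),o["position"],o["ee_rot"],o["force"],o["finger_gap"])
print(to_tool(o,(.6003,.0182,.131)))
s=imaging.get_image("scene");crop(s,180,340,100,250,4,"pics/s4.png");t=imaging.get_image("top");crop(t,180,340,130,250,4,"pics/t4.png")
E
```

```text
[-33.6  16.7  33.6  96.5  -9.7  69.7 113.8] [0.59956039 0.01767538 0.19863168] [-1.79951221e+02  4.60045200e-03  1.11498117e+02] [-0.77735377  0.01977967 -0.3545232 ] 0.08550340030567842
[0.02 0.09 6.76]
```

View pics/s4.png

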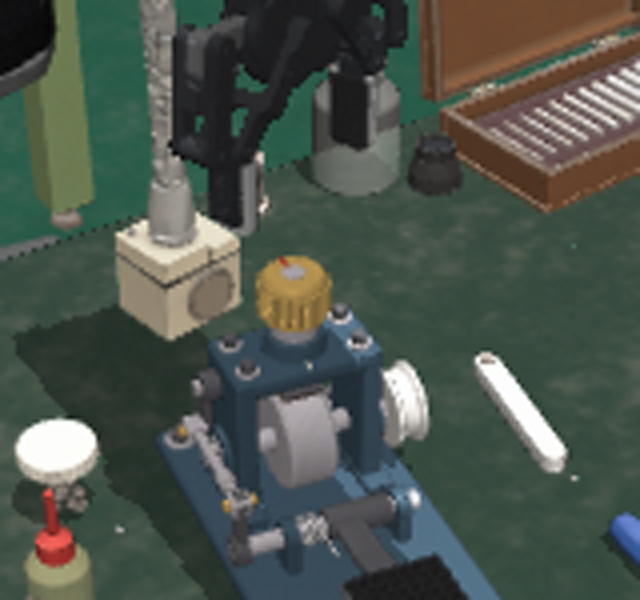

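View pics/t4.png

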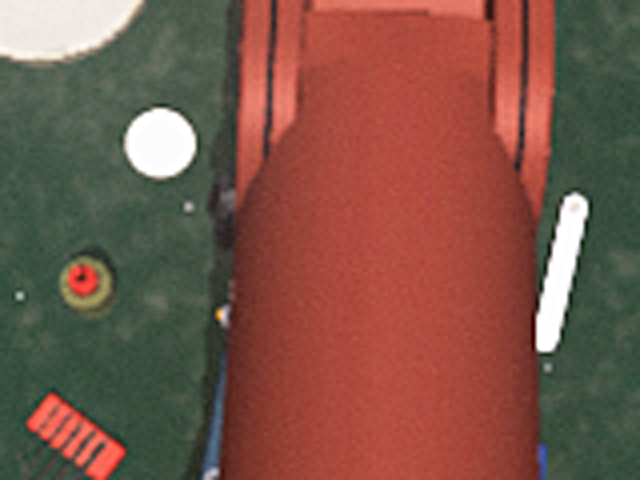

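Emit:
step_arm:
  increments:
    - {"travel": [0,0.08,0.5],"yaw": 0}
    - {"travel": [0,0,1],"yaw": 0}
    - {"travel": [0,0,1],"yaw": 0}
    - {"travel": [0,0,1],"yaw": 0}
    - {"travel": [0,0,1],"yaw": 0}
    - {"travel": [0,0,1],"yaw": 0}
    - {"travel": [0,0,0.8],"yaw": 0}
    - {"travel": [0,0,0.4],"yaw": 0}
    - {"travel": [0,0,0],"yaw": 0}
    - {"travel": [0,0,0],"yaw": 0}

```text
t: 9.15
position: [0.6009, 0.0181, 0.1321]
ee_rot: [180.0, 0.0, 111.5]
force: [0.5, -0.4, -0.1]
finger_gap: 0.0854
```

Emit:
step_arm:
  increments:
    - {"travel": [0,0,0],"yaw": 0}
    - {"travel": [0,0,0],"yaw": 0}
    - {"travel": [0,0,0],"yaw": 0}
    - {"travel": [0,0,0],"yaw": 0}
    - {"travel": [0,0,0],"yaw": 0}
    - {"travel": [0,0,0],"yaw": 0}
    - {"travel": [0,0,0],"yaw": 0}
    - {"travel": [0,0,0],"yaw": 0}
  claw: 0
  squeeze: 30

```text
t: 9.95
position: [0.6011, 0.0174, 0.1322]
ee_rot: [180.0, 0.1, 111.5]
force: [1.1, -5.9, 5.8]
finger_gap: 0.0349
```

```bash
python3 - <<'E'
from h import *
from bench import get_obs,imaging
o=get_obs();print(o["joint_pos"].round(1),o["position"],o["ee_rot"],o["force"],o["wrist_torque"],o["finger_gap"])
s=imaging.get_image("scene");crop(s,180,340,100,250,4,"pics/s5.png")
E
```

```text
[-32.4  20.5  32.6 100.4 -12.2  62.6 115.7] [0.60109203 0.0174474  0.1322294 ] [1.79960168e+02 5.32368680e-02 1.11519869e+02] [ 1.12065383 -5.93382351  5.81933137] [-1.1007816  -0.29027865 -0.03190243] 0.034912949308916426
```

View pics/s5.png

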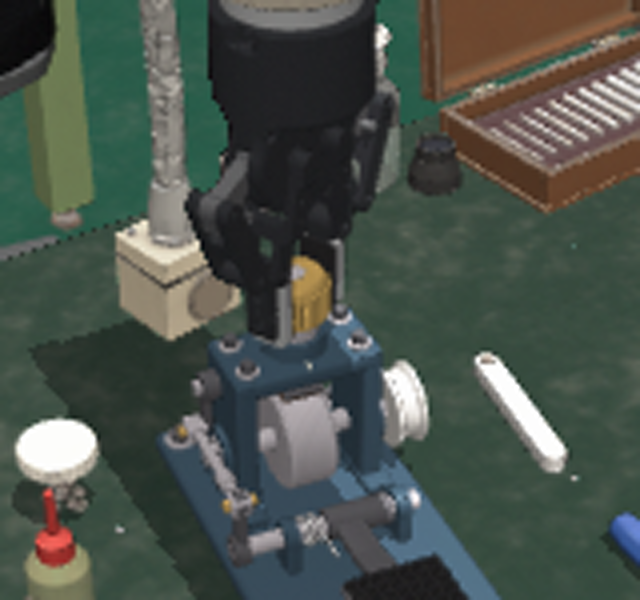

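Emit:
step_arm:
  increments:
    - {"travel": [-0.08,0,0],"yaw": 0}
    - {"travel": [0,0,0.005],"yaw": 0.05}
    - {"travel": [0,0,0.005],"yaw": 0.1}
    - {"travel": [0,0,0.005],"yaw": 0.1}
    - {"travel": [0,0,0.005],"yaw": 0.1}
    - {"travel": [0,0,0.005],"yaw": 0.1}
    - {"travel": [0,0,0.005],"yaw": 0.1}
    - {"travel": [0,0,0],"yaw": 0}

```text
t: 10.8
position: [0.601, 0.0183, 0.1319]
ee_rot: [-180.0, -0.1, 79.9]
force: [-1.1, -0.7, 7.1]
finger_gap: 0.0347
```

```bash
cat > st.py <<'E'
from h import *
from bench import get_obs
o=get_obs();print(o["t"],o["joint_pos"].round(1),o["position"].round(4),o["ee_rot"].round(2),o["force"].round(1),o["wrist_torque"].round(3),o["finger_gap"])
Rm=R.from_euler("xyz",o["ee_rot"],degrees=True).as_matrix();print("tool F",(Rm.T@o["force"]).round(1))
E
python3 st.py
```

```text
10.8 [-37.   21.7  38.5 100.6 -15.1  62.9  86.3] [0.601  0.0183 0.1319] [-1.7999e+02 -6.0000e-02  7.9870e+01] [-1.1 -0.7  7.1] [-0.283  0.323  0.144] 0.03470793049519994
tool F [-0.8 -0.9 -7.1]
```

Emit:
step_arm:
  increments:
    - {"travel": [0,0,0],"yaw": 0.1}
    - {"travel": [0,0,0.005],"yaw": 0.1}
    - {"travel": [0,0,0.005],"yaw": 0.1}
    - {"travel": [0,0,0.005],"yaw": 0.1}
    - {"travel": [0,0,0.005],"yaw": 0.1}
    - {"travel": [0,0,0.005],"yaw": 0.1}
    - {"travel": [0,0,0.005],"yaw": 0.1}
    - {"travel": [0,0,0.005],"yaw": 0.1}
    - {"travel": [0,0,0.005],"yaw": 0.1}
    - {"travel": [0,0,0.005],"yaw": 0.1}
    - {"travel": [0,0,0.005],"yaw": 0.1}
    - {"travel": [0,0,0.005],"yaw": 0.1}
    - {"travel": [0,0,0],"yaw": 0}

```text
t: 12.1
position: [0.6022, 0.0196, 0.1314]
ee_rot: [-179.9, -0.2, 11.2]
force: [4.9, 2.1, 4.5]
finger_gap: 0.035
```

```bash
python3 st.py; python3 - <<'E'
from h import *
from bench import imaging
s=imaging.get_image("scene");crop(s,200,310,110,210,6,"pics/s6.png")
E
```

```text
12.1 [-47.4  26.1  53.  101.  -23.1  64.3  24.2] [0.6022 0.0196 0.1314] [-1.7992e+02 -1.6000e-01  1.1190e+01] [4.9 2.1 4.5] [ 0.461 -0.776  0.142] 0.03501014808485272
tool F [ 5.2 -1.1 -4.5]
```

View pics/s6.png

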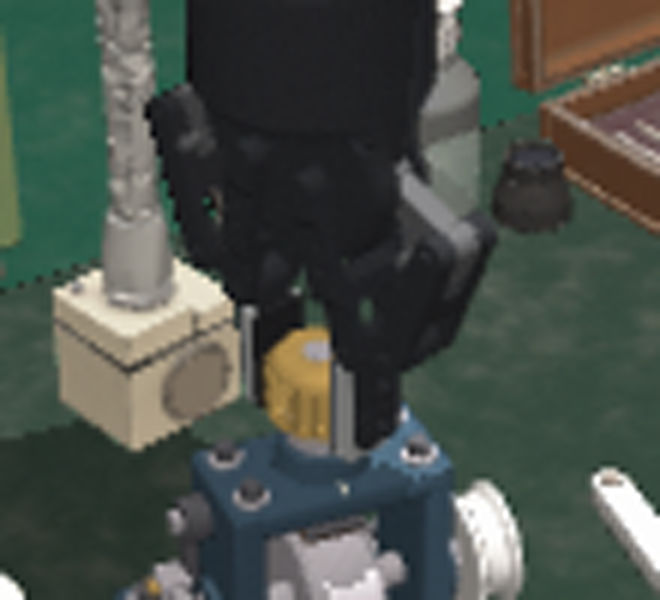

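Emit:
step_arm:
  increments:
    - {"travel": [0.06,0,0],"yaw": 0.1}
    - {"travel": [0,0,0.005],"yaw": 0.1}
    - {"travel": [0,0,0.005],"yaw": 0.1}
    - {"travel": [0,0,0.005],"yaw": 0.1}
    - {"travel": [0,0,0.005],"yaw": 0.1}
    - {"travel": [0,0,0.005],"yaw": 0.1}
    - {"travel": [0,0,0],"yaw": 0}

```text
t: 12.85
position: [0.6032, 0.0195, 0.1312]
ee_rot: [-179.9, -0.1, -23.2]
force: [6.7, 1.9, 3.0]
finger_gap: 0.035
```

```bash
python3 st.py
```

```text
12.85 [-52.2  30.   60.8 101.1 -28.6  65.9  -5.7] [0.6032 0.0195 0.1312] [-1.7985e+02 -1.4000e-01 -2.3200e+01] [6.7 1.9 3. ] [ 0.403 -1.207  0.11 ] 0.035030730771822664
tool F [ 5.4 -4.4 -3. ]
```

Emit:
step_arm:
  increments:
    - {"travel": [0.06,-0.05,0],"yaw": 0.1}
    - {"travel": [0,0,0.005],"yaw": 0.1}
    - {"travel": [0,0,0.005],"yaw": 0.1}
    - {"travel": [0,0,0.005],"yaw": 0.1}
    - {"travel": [0,0,0.005],"yaw": 0.1}
    - {"travel": [0,0,0],"yaw": 0}

```text
t: 13.45
position: [0.6039, 0.019, 0.1309]
ee_rot: [-179.8, -0.1, -51.9]
force: [6.0, -0.6, 3.5]
finger_gap: 0.035
```

```bash
python3 st.py
```

```text
13.45 [-55.5  34.1  67.3 101.1 -34.   68.  -30.1] [0.6039 0.019  0.1309] [-1.7984e+02 -8.0000e-02 -5.1870e+01] [ 6.  -0.6  3.5] [ 0.046 -1.132  0.186] 0.03495860757172193
tool F [ 4.1 -4.4 -3.4]
```

Emit:
step_arm:
  increments:
    - {"travel": [0.02,-0.04,0],"yaw": 0.1}
    - {"travel": [0,0,0.005],"yaw": 0.05}
    - {"travel": [0,0,0.002],"yaw": 0.05}
    - {"travel": [0,0,0],"yaw": 0}

```text
t: 13.85
position: [0.6041, 0.0188, 0.1308]
ee_rot: [-179.9, -0.0, -63.2]
force: [4.2, 0.0, 3.9]
finger_gap: 0.035
```

```bash
python3 st.py
```

```text
13.85 [-56.5  36.   69.7 101.1 -36.3  69.  -39.7] [0.6041 0.0188 0.1308] [-1.7985e+02 -5.0000e-02 -6.3250e+01] [4.2 0.  3.9] [-6.600e-02 -1.037e+00  1.000e-03] 0.03500497296767114
tool F [ 1.9 -3.8 -3.9]
```

Emit:
step_arm:
  increments:
    - {"travel": [0,-0.02,0],"yaw": 0.05}
    - {"travel": [0,0,0.002],"yaw": 0.05}
    - {"travel": [0,0,0],"yaw": 0.03}
    - {"travel": [0,0,0],"yaw": 0}

```text
t: 14.25
position: [0.6042, 0.0186, 0.1308]
ee_rot: [-179.9, -0.0, -70.7]
force: [5.5, -1.6, 4.0]
finger_gap: 0.0345
```

```bash
python3 st.py; python3 - <<'E'
from h import *
from bench import imaging
s=imaging.get_image("scene");crop(s,200,310,110,210,6,"pics/s7.png")
E
```

```text
14.25 [-57.1  37.3  71.3 101.1 -37.7  69.7 -46. ] [0.6042 0.0186 0.1308] [-1.7986e+02 -4.0000e-02 -7.0660e+01] [ 5.5 -1.6  4. ] [-0.212 -1.028 -0.006] 0.03449978150834851
tool F [ 3.4 -4.6 -4. ]
```

View pics/s7.png

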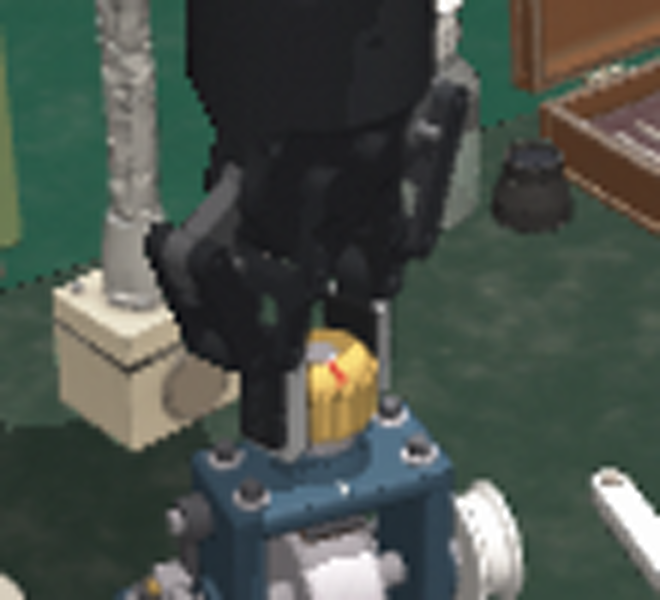

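```bash
python3 - <<'E'
from h import *
from bench import imaging
s=imaging.get_image("scene");pickle.dump(s,open("pics/s8.pkl","wb"))
im=s["image"].astype(int);m=((im[...,0]-im[...,1]>60)&(im[...,0]>120)&(abs(im[...,1]-im[...,2])<60))
v,u=np.nonzero(m);k=(u>245)&(u<268)&(v>160)&(v<182);u,v=u[k],v[k];print(list(zip(u,v)))
c=proj(s,(.603,.0178,.14));print("centre",c)
P=np.array([onz(s,a,b,.14)[:2] for a,b in zip(u,v)])
print(P.round(4)); d=P.mean(0)-np.array([.603,.0178]);print(np.degrees(np.arctan2(d[1],d[0])))
print("near-far",np.degrees(np.arctan2(*(P[P[:,0].argmin()]-P[P[:,0].argmax()])[::-1])))
w=((im.min(2)>150)&(im.max(2)-im.min(2)<40));v,u=np.nonzero(w);k=(u>245)&(u<268)&(v>160)&(v<175);print("white",u[k],v[k])
E
```

```text
[(np.int64(255), np.int64(170)), (np.int64(255), np.int64(171)), (np.int64(256), np.int64(172)), (np.int64(257), np.int64(172)), (np.int64(256), np.int64(173)), (np.int64(257), np.int64(173)), (np.int64(256), np.int64(174))]
centre (np.float64(251.8552742302143), np.float64(167.93923263248988))
[[0.5936 0.0165]
 [0.5908 0.0183]
 [0.5869 0.0186]
 [0.5858 0.017 ]
 [0.584  0.0204]
 [0.583  0.0188]
 [0.5812 0.0222]]
176.45160558075406
near-far 155.4258289374044
white [263 252 253 254 252 253 254 255 252 253 254 255] [161 167 167 167 168 168 168 168 169 169 169 169]
```

Emit:
step_arm:
  increments:
    - {"travel": [0.02,-0.03,0],"yaw": 0.05}
    - {"travel": [0,0,0],"yaw": 0.05}
    - {"travel": [0,0,0],"yaw": 0}

```text
t: 14.65
position: [0.6041, 0.0183, 0.1307]
ee_rot: [-179.9, -0.0, -76.4]
force: [4.0, -1.5, 5.2]
finger_gap: 0.035
```

```bash
python3 st.py
```

```text
14.65 [-57.5  38.3  72.4 101.1 -38.8  70.3 -50.9] [0.6041 0.0183 0.1307] [-1.7991e+02 -2.0000e-02 -7.6400e+01] [ 4.  -1.5  5.2] [-0.215 -0.71  -0.106] 0.03503740772160127
tool F [ 2.4 -3.6 -5.2]
```

Emit:
step_arm:
  increments:
    - {"travel": [0,0,0],"yaw": 0.05}
    - {"travel": [0,0,0],"yaw": 0.05}
    - {"travel": [0,0,0],"yaw": 0}

```text
t: 14.95
position: [0.6035, 0.0182, 0.1306]
ee_rot: [-180.0, -0.0, -82.1]
force: [0.2, -2.1, 6.5]
finger_gap: 0.0349
```

```bash
python3 st.py; python3 - <<'E'
from h import *
from bench import imaging
s=imaging.get_image("scene");crop(s,235,275,150,190,15,"pics/s9.png")
E
```

```text
14.95 [-57.9  39.1  73.4 101.1 -39.8  70.9 -55.8] [0.6035 0.0182 0.1306] [-1.7998e+02 -1.0000e-02 -8.2080e+01] [ 0.2 -2.1  6.5] [-0.501 -0.089  0.647] 0.03486880701383846
tool F [ 2.1  0.1 -6.5]
```

View pics/s9.png

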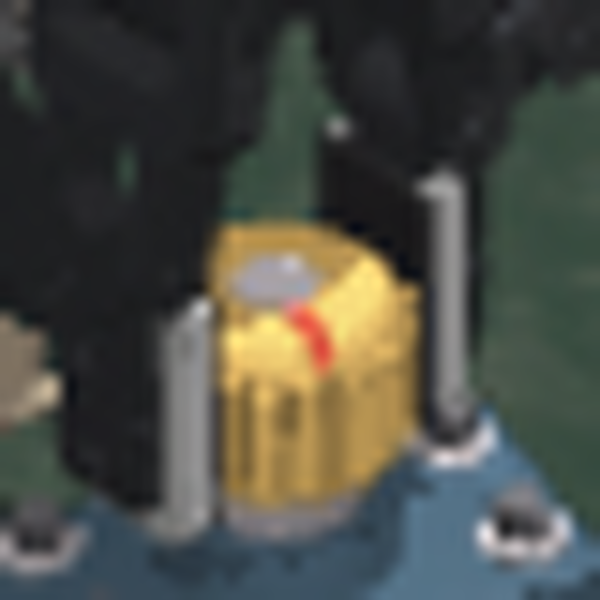

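Emit:
step_arm:
  increments:
    - {"travel": [0,0,0],"yaw": 0.05}
    - {"travel": [0,0,0],"yaw": 0}
    - {"travel": [0,0,0],"yaw": 0}

```text
t: 15.3
position: [0.6035, 0.0181, 0.1305]
ee_rot: [-180.0, -0.0, -84.9]
force: [1.6, -1.8, 5.2]
finger_gap: 0.0348
```

```bash
python3 st.py; python3 - <<'E'
from h import *
from bench import imaging
s=imaging.get_image("scene");crop(s,235,275,150,190,15,"pics/s10.png")
# predicted image of index-line points for adjuster angles, cap centre est.
c=np.array([.6025,.018]);
for a in(-.2,0,.2,.4):
    th=np.radians(180-9.7)+a;e=np.array([np.cos(th),np.sin(th)])
    print(a,[tuple((np.round([(q[0]-235+.5)*15,(q[1]-150+.5)*15]))) for q in(proj(s,(*(c),.14)),proj(s,(*(c+.006*e),.14)),proj(s,(*(c+.014*e),.14)))])
E
```

```text
15.3 [-58.   39.5  73.8 101.1 -40.2  71.1 -58.3] [0.6035 0.0181 0.1305] [-179.97   -0.    -84.89] [ 1.6 -1.8  5.2] [-0.518 -0.279  0.317] 0.03484410129070576
tool F [ 1.9 -1.5 -5.2]
-0.2 [(np.float64(261.0), np.float64(279.0)), (np.float64(270.0), np.float64(304.0)), (np.float64(282.0), np.float64(339.0))]
0 [(np.float64(261.0), np.float64(279.0)), (np.float64(279.0), np.float64(303.0)), (np.float64(303.0), np.float64(335.0))]
0.2 [(np.float64(261.0), np.float64(279.0)), (np.float64(287.0), np.float64(300.0)), (np.float64(322.0), np.float64(329.0))]
0.4 [(np.float64(261.0), np.float64(279.0)), (np.float64(294.0), np.float64(297.0)), (np.float64(339.0), np.float64(321.0))]
```

View pics/s10.png

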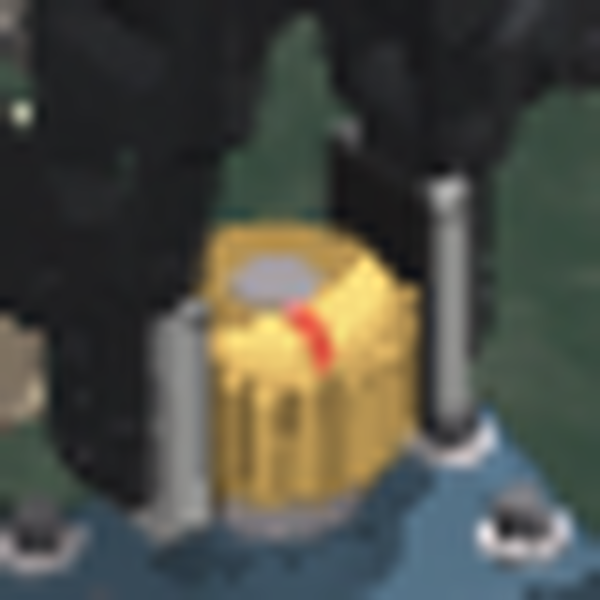

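Emit:
step_arm:
  increments:
    - {"travel": [0,0,0],"yaw": -0.05}
    - {"travel": [0,0,-0.005],"yaw": -0.1}
    - {"travel": [0,0,-0.005],"yaw": -0.1}
    - {"travel": [0,0,-0.005],"yaw": -0.1}
    - {"travel": [0,0,-0.005],"yaw": -0.1}
    - {"travel": [0,0,-0.005],"yaw": -0.1}
    - {"travel": [0,0,-0.005],"yaw": -0.1}
    - {"travel": [0,0,-0.005],"yaw": -0.1}
    - {"travel": [0,0,0],"yaw": 0}

```text
t: 16.25
position: [0.6033, 0.0186, 0.1309]
ee_rot: [-179.9, 0.1, -41.8]
force: [-0.3, 0.7, 6.3]
finger_gap: 0.035
```

```bash
python3 st.py
```

```text
16.25 [-54.   32.4  64.5 101.  -31.7  67.2 -21.8] [0.6033 0.0186 0.1309] [-1.7993e+02  6.0000e-02 -4.1790e+01] [-0.3  0.7  6.3] [ 0.008 -0.05  -0.206] 0.03496370919341845
tool F [-0.7 -0.4 -6.3]
```

Emit:
step_arm:
  increments:
    - {"travel": [0,0,-0.005],"yaw": -0.1}
    - {"travel": [0,0,-0.005],"yaw": -0.1}
    - {"travel": [0,0,-0.005],"yaw": -0.1}
    - {"travel": [0,0,-0.005],"yaw": -0.1}
    - {"travel": [0,0,-0.005],"yaw": -0.1}
    - {"travel": [0,0,-0.005],"yaw": -0.1}
    - {"travel": [0,0,-0.005],"yaw": -0.1}
    - {"travel": [0,0,-0.005],"yaw": -0.1}
    - {"travel": [0,0,0],"yaw": -0.03}
    - {"travel": [0,0,0],"yaw": 0}
    - {"travel": [0,0,0],"yaw": 0}

```text
t: 17.35
position: [0.6027, 0.0189, 0.1312]
ee_rot: [-179.9, 0.1, 5.5]
force: [-5.0, 1.0, 8.9]
finger_gap: 0.035
```

```bash
python3 st.py; python3 - <<'E'
from h import *
from bench import imaging
s=imaging.get_image("scene");crop(s,235,275,150,190,15,"pics/s11.png");crop(s,180,340,130,290,4,"pics/s12.png")
c=np.array([.6025,.018])
for a in(1.2,1.4,1.57,1.8):
    th=np.radians(180-9.7)+a;e=np.array([np.cos(th),np.sin(th)])
    print(a,[tuple((np.round([(q[0]-235+.5)*15,(q[1]-150+.5)*15]))) for q in(proj(s,(*(c),.14)),proj(s,(*(c+.006*e),.14)),proj(s,(*(c+.014*e),.14)))])
E
```

```text
17.35 [-47.6  26.6  53.6 100.8 -23.6  64.7  19. ] [0.6027 0.0189 0.1312] [-1.799e+02  9.000e-02  5.490e+00] [-5.   1.   8.9] [0.225 0.761 0.04 ] 0.03495110202155982
tool F [-4.9 -1.5 -8.9]
1.2 [(np.float64(261.0), np.float64(279.0)), (np.float64(307.0), np.float64(278.0)), (np.float64(369.0), np.float64(276.0))]
1.4 [(np.float64(261.0), np.float64(279.0)), (np.float64(306.0), np.float64(273.0)), (np.float64(366.0), np.float64(264.0))]
1.57 [(np.float64(261.0), np.float64(279.0)), (np.float64(304.0), np.float64(268.0)), (np.float64(360.0), np.float64(255.0))]
1.8 [(np.float64(261.0), np.float64(279.0)), (np.float64(298.0), np.float64(263.0)), (np.float64(348.0), np.float64(243.0))]
```

View pics/s11.png

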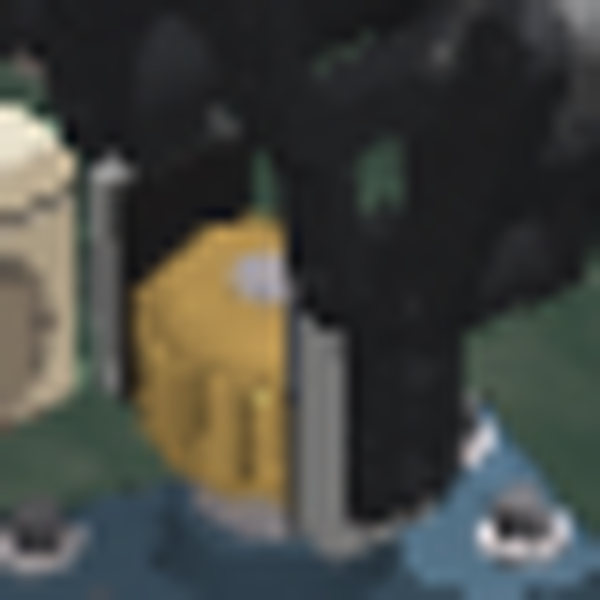

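View pics/s12.png

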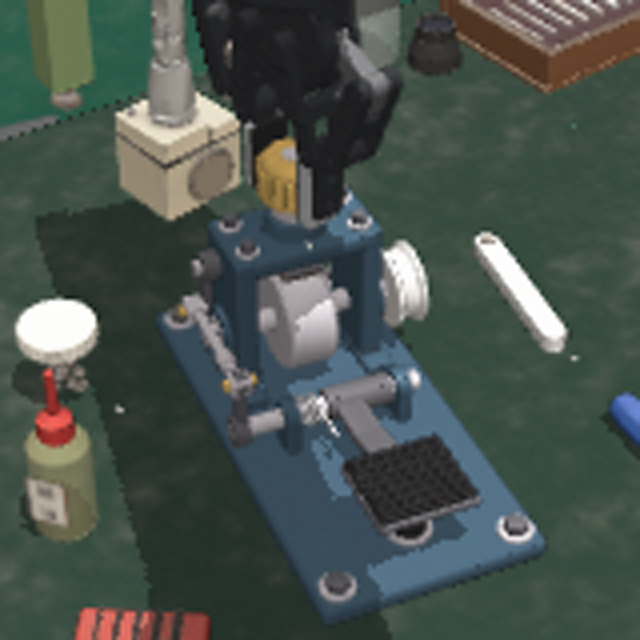

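Emit:
step_arm:
  increments:
    - {"travel": [-0.04,0,-0.02],"yaw": 0}
    - {"travel": [0,0,0],"yaw": 0}
    - {"travel": [0,0,0],"yaw": 0}
    - {"travel": [0,0,0],"yaw": 0}
    - {"travel": [0,0,0],"yaw": 0}

```text
t: 17.9
position: [0.6026, 0.0189, 0.1313]
ee_rot: [-179.9, 0.0, 5.5]
force: [-1.5, 1.0, 6.2]
finger_gap: 0.0348
```

```bash
python3 st.py; python3 -c "
from bench import bot
print(bot.sign_off())"
```

```text
17.9 [-47.7  26.6  53.6 100.8 -23.6  64.7  19. ] [0.6026 0.0189 0.1313] [-1.7992e+02  4.0000e-02  5.5100e+00] [-1.5  1.   6.2] [0.232 0.262 0.054] 0.03475922066410984
tool F [-1.4 -1.1 -6.2]
the job is handed in; nothing more can be done
None
```

The job is done and was handed in at about 18 s; no verdict is reported back.

- **Pedal:** I pressed it with the closed fingers until it stopped moving, about 19 mm down with about 27 N on the tool, and held it there. The later pictures show it back up.
- **Bottoming the cap:** I turned the cap clockwise about 3.4 rad in one grip. At the end the wrist torque jumped to 0.65 N m. The red line then stayed still, pointing close to the unit's -x, while the gripper slipped slightly.
- **Backing off:** I backed the cap off by 90.4° of gripper turn, about 1.57 rad. The gripper was still holding it at a 35 mm opening with a 30 N squeeze, steady over the last half second.

**Weaker check:** at the final pose the red line is hidden behind a finger. The quarter turn therefore rests on the gripper's angle and the line's position at the stop, not on a direct view.

The last close-up shows the bottle, jar and feeler gauge where they were. The hex keys and screwdriver are only partly in that view, but the gripper never went near them at bench height.

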